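Set a laptop stand's sprung leg to length and clamp its cam lever

ROBOT

A 7-joint arm with a two-finger parallel gripper is mounted at the origin on the work surface. World frame = base frame: x ahead of the robot, y to its left, z up, the work surface at z = 0. Lengths are in m, angles in degrees, forces in N, time in s.
With the tool pointing down it reaches from about 0.425 to 0.875 m from the base axis. Payload 4.7 kg.
Tool frame: the origin (TCP) lies midway between the tips of the shut fingers; the grasp point (between the pads) lies 19 mm behind it (env.grip_point_offset is the distance from the TCP to the grasp point, in m); z points along the fingers, y is the line along which they close (so a half turn about z gives the same grasp; the last joint's range is limited). The gripper opens to 87 mm and grips with 3 to 60 N. Pads are 19 mm wide; open, the fingers measure 117 mm over their backs; the gripper's body (75 mm by 190 mm) begins 51 mm behind the grasp point.
Start: joints at [64.922, 18.392, -4.016, 83.108, 1.295, 78.541, -3.26], TCP at [0.284, -0.585, 0.223] pointing down, gripper open.
Joint ranges: [-163.93, 163.93], [-17.29, 119.83], [-79.2, 71.16], [3.27, 140.29], [-89.18, 269.18], [5.43, 117.66], [-154.24, 154.24]. Speed limits (degrees/s): [147.25, 147.25, 180, 180, 180, 180, 180].

INTERFACE

Orientations are given as [roll, pitch, yaw] about the fixed x, y, z axes, in that order (R = Rz(yaw) Ry(pitch) Rx(roll)).
In Python, from cell import env gives the robot as it stands.
- The arm moves only by the shell command python3 -m jog 'ROWS' [FORCE]. ROWS is JSON, a list of rows, each a list of 7 numbers: the shift along the tool's x, y, z in m, then the turn, a rotation vector about the tool's x, y, z in rad, then the finger opening in m, from 0 to 0.087. A call has 1 to 12 rows; each row shifts and turns the commanded pose from where the row before left it, along the tool's axes as they then stand; what a row does not reach is not made up. A row lasts 1/12 s, in which the tool goes at most 41.7 mm and 7.16 degrees, less where a joint would pass 70% of its speed; a pose out of reach is approached as far as the arm can. A call is refused whole if a number of a shift passes 0.0417 or a number of a turn 0.125, either way. A call with a gripper value outside its range is refused whole. The fingers move at their own pace and stop on an object; FORCE is the grip in N (left out, the last holds). Time passes only in rows, so rows that do not move let the fingers close. It gives the time, the measured TCP pose, the force, the opening and the grip force at its end, in the units of the state.
- env.get_obs(): the state, without advancing time (a new reading comes with each control period).
- env.read_camera(name): name is "scene" or "top"; returns the picture (400x640x3 uint8, blue, green, red); there is no depth.
- env.get_calibration(name): a dict with "fov_y" (degrees; the focal length in pixels is half the picture's height over the tangent of half this angle, whatever the lens; pixels are square), "cx", "cy" (the principal point, pixels), "pose" (4x4, takes a point from camera to world coordinates). Camera axes: x right, y up, looking along -z (the intrinsics and any distortion apply to the point x, -y, -z); pixel columns grow to the right and rows downward; lengths in m; the calibration is good to about 2 mm. A picture is of the moment at which its call begins. get_calibration takes no time and is no camera call.
- env.sign_off(): hands the job in; it is judged then, once.
The state is a dict: "time_s": time; "qpos": joint angles; "joint_velocities": joint speeds; "effort": joint torques, N m; "tool_pos": TCP position; "tool_rot": TCP orientation; "force": force on the tool from outside, world axes, zero at the start; "wrist_torque": the same for the moment, N m; "grip_width": finger opening in m; "grasp_force": force on a finger pad.
Only numpy, scipy, OpenCV 4.12 (cv2) and the standard library are available. Lean on these libraries where they do the work, as an engineer would, in place of code of your own. Each camera call takes 0.05 s, during which the arm holds its last target. There are 200 camera calls.

TASK

The laptop stand on the desk has a sprung sliding leg: with the blue cam lever still open, draw the leg out by its yellow crossbar until the black line on the bar is level with the red tab on the ruler, hold it there, and with the same hand press the blue lever fully closed against the leg. The closed lever does not grip yet (its nut is tightened later), so never let the leg slip back once the lever is shut: finish while still holding, with the fingers bearing on both the leg and the closed lever. Do not shift the red tab or disturb the mug, stapler and notes.

Things in the scene. Friction and masses are not known exactly. Their poses are not given: they have to be found in the camera images.
- stand: laptop stand lying on its back, fixed to the desk. White base plate, 10 mm thick, x -200 to 170, y -125 to 85 mm. Origin at desk height below the mouth of the black outer tube; x points out of the mouth along the leg, y to the lever's side, z up. A tray over the tube at x below -140 mm reaches 76 mm high. The plate beside and below the leg is bare but for the ruler.
- leg_bar: sliding leg: aluminium bar 16 x 16 mm on the stand's x axis (y -8 to 8, height 40 to 56 mm). At its end a yellow crossbar, 12 mm thick along x, from y +8 to -75 mm (away from the lever only), 28 to 64 mm above the desk, centre line at x = 50 mm. The leg ends at the crossbar's outer face. Origin at desk height, at the tube's mouth when leg is 0; moves with the leg, axes as the stand's.
- leg (a joint): how far the leg is drawn out, m: 0 fully in (as it starts), stop at 0.065. A spring pulls it back in with 3.6 N at 0 and 5.6 N at the stop, whatever the lever's position; it slips back when let go.
- bar_line (a point): free end of the black line along the top of the yellow crossbar, on the crossbar's centre line (50 mm beyond the tube's mouth when leg is 0), y -75 mm, 64 mm above the desk; axes as the stand's.
- tab_mark (a point): tip of the red tab that marks the wanted length: on the ruler, at stand y -84 mm (the tab spans -80 to -114), top 32 mm above the desk; axes as the stand's. The leg is at the mark (0.016 to 0.045 out) when bar_line and tab_mark have equal x in the stand's frame. The tab slides if pushed along the ruler with about 6 N.
- lever (a joint): angle of the blue cam lever, rad: 0 closed (blade along the leg), 0.5 fully open; starts 0.3 to 0.45 open, stays where left by friction (0.08 N m). Upright pin at stand x -8, y +16 mm; from it the blade points to the stand's +x when closed and swings towards +y as it opens.
- lever_blade: blue blade of the cam lever, 6 mm thick, reaching to 93 mm from the pin, 31 to 65 mm above the desk. Origin on the pin's axis at desk height, x along the blade. Closed, its outer face is at stand y +19 mm: leg and closed blade together measure 27 mm from the leg's far side (y -8).
- mouth (a point): mouth of the black outer tube, on the leg's axis, 48 mm above the desk. Tube and collar lie behind it (stand x below 0), within 18 mm of the axis sideways and up to 66 mm high. The ruler lies at stand y -112 to -88 mm, its top 20 mm above the desk.
- lever_tip (a point): tip of the lever's blade, 93 mm from the pin, 48 mm above the desk
- mug: bystander: a blue ceramic mug, 80 mm across, 95 mm high, with a handle; origin at the centre of its underside
- stapler: bystander: a black stapler, 130 x 34 x 36 mm; origin at the centre of its underside
- notes: bystander: a block of green sticky notes, 76 x 76 x 30 mm; origin at the centre of its underside

How it is judged:
By the outcome, as a careful person would: the job done as asked, in the order asked, and still so for the second after the job is handed in, while the arm keeps its last pose, push and grip.
It also fails if it takes over 38 s, if anything falls off the work surface, if the arm or the gripper's body presses on something with over 40 N, if the wrist force passes 120 N, or if a joint passes its speed limit or range.

## Working session

There is one attempt and no reset: what is moved stays moved. The work goes in short steps, Python scripts to look and compute and a shell command to move; the robot and the scene stay as the last step left them, time stands still between calls to the robot, and variables do not carry over. Pictures are saved under pics/ and viewed, at most 10 in all, crops included, and the job is handed in when it is done.

```bash
ls; mkdir -p pics; python3 - <<'E'
from cell import env
import cv2
o=env.get_obs();print({k:o[k] for k in('time_s','tool_pos','tool_rot','force','grip_width')})
for n in('scene','top'):
    cv2.imwrite(f'pics/{n}0.png',env.read_camera(n));c=env.get_calibration(n);print(n,c)
E
```

```text
pics
{'time_s': 0.0, 'tool_pos': array([ 0.28348713, -0.58430724,  0.22147377]), 'tool_rot': array([-1.79891371e+02,  5.73312795e-03,  2.58865709e+01]), 'force': array([ 0.59972371, -0.09528167,  0.45948515]), 'grip_width': 0.08687545531901404}
scene {'fov_y': 55.706641282429125, 'cx': 319.8189095935893, 'cy': 197.66685517148954, 'pose': array([[ 0.11917692, -0.82827841,  0.54749588,  0.96472539],
       [ 0.99284709,  0.10340409, -0.05968463, -0.02842859],
       [-0.00717782,  0.55069272,  0.83467719,  0.83995436],
       [ 0.        ,  0.        ,  0.        ,  1.        ]])}
top {'fov_y': 51.97048616682832, 'cx': 314.8681587874139, 'cy': 201.1133475269411, 'pose': array([[-0.00649492,  0.99231823, -0.12354088,  0.32847435],
       [-0.99987042, -0.00462473,  0.01541906,  0.01984434],
       [ 0.01472927,  0.12362502,  0.99221969,  1.13917742],
       [ 0.        ,  0.        ,  0.        ,  1.        ]])}
```

View pics/scene0.png

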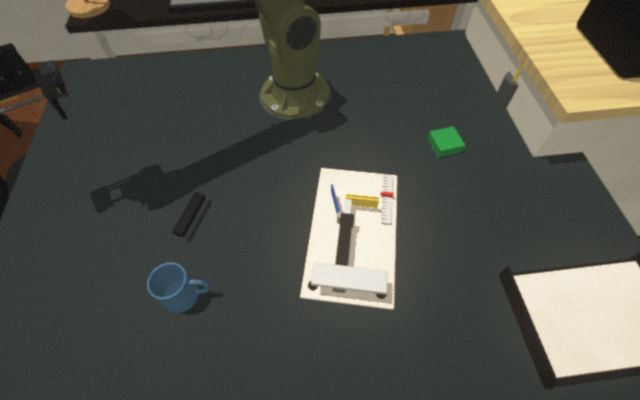

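View pics/top0.png

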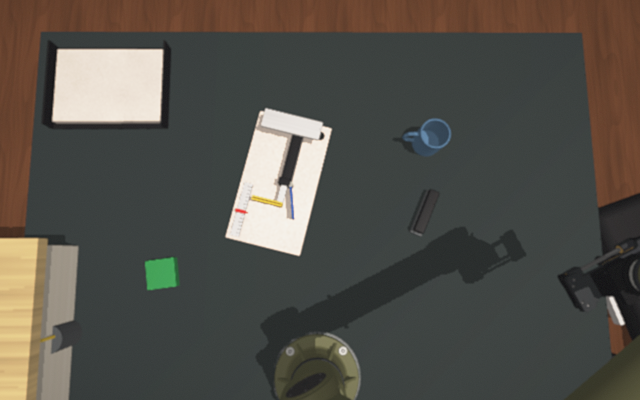

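```bash
cat > h.py <<'E'
import numpy as np,cv2
from cell import env
class Cam:
    def __init__(s,n):
        c=env.get_calibration(n);s.f=200/np.tan(np.radians(c['fov_y'])/2);s.c=np.array([c['cx'],c['cy']]);s.T=np.array(c['pose']);s.n=n
    def read(s): s.im=env.read_camera(s.n);return s.im
    def ray(s,p):
        d=(np.asarray(p,float)-s.c)/s.f;return s.T[:3,3],s.T[:3,:3]@np.array([d[0],-d[1],-1])
    def plane(s,p,z):
        o,d=s.ray(p);return o+d*(z-o[2])/d[2]
    def proj(s,P):
        q=s.T[:3,:3].T@(np.asarray(P)-s.T[:3,3]);return s.c+s.f*np.array([q[0],-q[1]])/-q[2]
def tri(c1,p1,c2,p2):
    o1,d1=c1.ray(p1);o2,d2=c2.ray(p2);A=np.stack([d1,-d2],1)
    t=np.linalg.lstsq(A,o2-o1,rcond=None)[0];a=o1+t[0]*d1;b=o2+t[1]*d2
    return (a+b)/2,np.linalg.norm(a-b)
def masks(im):
    b,g,r=[im[...,i].astype(int) for i in range(3)]
    return dict(yellow=(r>120)&(g>90)&(b<g*.55)&(r<g*1.9),red=(r>110)&(g<r*.45)&(b<r*.45),blue=(b>80)&(r<b*.6)&(g<b*.75))
E
cat > m.py <<'E'
from h import *
roi={'scene':(285,150,420,320),'top':(215,95,345,270)}
for n in roi:
    c=Cam(n);im=cv2.imread(f'pics/{n}0.png');x0,y0,x1,y1=roi[n]
    w=np.zeros((400,640),np.uint8);w[y0:y1,x0:x1]=(im.min(2)>110)[y0:y1,x0:x1]
    ct=max(cv2.findContours(w,0,1)[0],key=cv2.contourArea);h=cv2.convexHull(ct)
    q=cv2.approxPolyDP(h,4,True)[:,0];print(n,q.tolist())
    for p in q: print('  ',p,c.plane(p,.01).round(4))
    for k,m in masks(im).items():
        mm=np.zeros((400,640),np.uint8);mm[y0:y1,x0:x1]=m[y0:y1,x0:x1]
        ys,xs=np.nonzero(mm);print(k,len(xs),cv2.minAreaRect(np.stack([xs,ys],1).astype(np.float32)) if len(xs) else '',c.plane((xs.mean(),ys.mean()),{'yellow':.06,'red':.03,'blue':.06}[k]))
    cr=im[y0:y1,x0:x1];cv2.imwrite(f'pics/{n}c.png',cv2.resize(cr[50 if n=='top' else 15:,:][:90 if n=='scene' else 120],None,fx=5,fy=5,interpolation=cv2.INTER_CUBIC)[:600])
E
python3 m.py
```

```text
scene [[321, 168], [397, 176], [392, 309], [300, 297]]
   [321 168] [0.323  0.0459 0.01  ]
   [397 176] [0.3761 0.2481 0.01  ]
   [392 309] [0.7309 0.1534 0.01  ]
   [300 297] [ 0.6795 -0.0449  0.01  ]
yellow 254 ((361.67681884765625, 200.4085235595703), (32.13557434082031, 9.276249885559082), 6.340191841125488) [0.47397875 0.13244541 0.06      ]
red 34 ((387.0, 193.5), (3.0, 10.0), 90.0) [0.44284976 0.20207934 0.03      ]
blue 46 ((334.74615478515625, 198.56922912597656), (23.768268585205078, 2.01723313331604), 74.74488067626953) [0.46335545 0.06361939 0.06      ]
top [[265, 108], [331, 128], [299, 255], [225, 236], [258, 115]]
   [265 108] [0.737  0.1426 0.01  ]
   [331 128] [ 0.678  -0.0449  0.01  ]
   [299 255] [0.3212 0.0465 0.01  ]
   [225 236] [0.374  0.2488 0.01  ]
   [258 115] [0.7164 0.1623 0.01  ]
yellow 122 ((266.5882873535156, 200.6470947265625), (30.074417114257812, 4.365641117095947), 14.03624439239502) [0.46421749 0.13010174 0.06      ]
red 22 ((240.48077392578125, 210.59616088867188), (9.41357421875, 2.1572775840759277), 11.309932708740234) [0.44164714 0.20538341 0.03      ]
blue 37 ((291.1758728027344, 201.9896697998047), (30.065675735473633, 1.291884422302246), 86.633544921875) [0.46343746 0.06586292 0.06      ]
```

View pics/scenec.png

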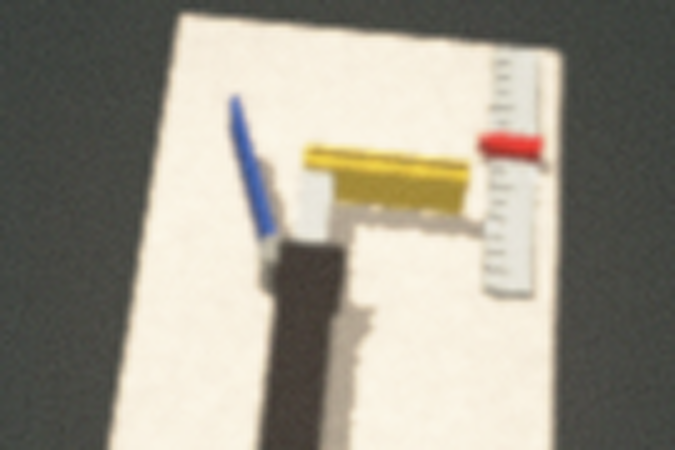

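View pics/topc.png

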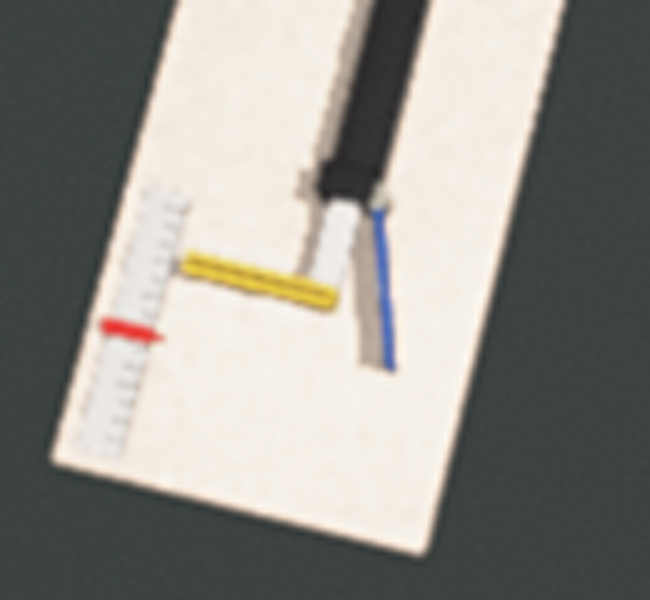

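```bash
cat > fit.py <<'E'
from h import *
import json
S,T=Cam('scene'),Cam('top')
loc=np.array([[170,85],[170,-125],[-200,-125],[-200,85]])/1000
W=np.array([S.plane(p,.01)[:2] for p in[(321,168),(397,176),(392,309),(300,297)]]+[T.plane(p,.01)[:2] for p in[(299.5,255),(225.5,236.5),(331,128)]])
L=np.r_[loc,loc[[0,1,3]]]
a,b=L-L.mean(0),W-W.mean(0);th=np.arctan2((a[:,0]*b[:,1]-a[:,1]*b[:,0]).sum(),(a*b).sum())
R=np.array([[np.cos(th),-np.sin(th)],[np.sin(th),np.cos(th)]]);o=W.mean(0)-R@L.mean(0)
print('yaw',np.degrees(th),'o',o,'res mm',((W-o-L@R.T)*1000).round(1).tolist())
json.dump([o.tolist(),th],open('stand.json','w'))
loc_=lambda P:np.r_[(R.T@(P[:2]-o))*1000,P[2]*1000].round(1)
ct={}
for c,n,(x0,y0,x1,y1) in((S,'scene',(285,150,420,320)),(T,'top',(215,95,345,270))):
    im=cv2.imread(f'pics/{n}0.png')
    for k,m in masks(im).items():
        ys,xs=np.nonzero(m[y0:y1,x0:x1]);ct[n,k]=P=np.stack([xs+x0,ys+y0],1).astype(float)
        z={'yellow':.064,'red':.032,'blue':.065}[k]
        q=np.array([loc_(c.plane(p,z)) for p in P]);print(n,k,'x',q[:,0].min(),q[:,0].mean(),q[:,0].max(),'y',q[:,1].min(),q[:,1].max())
        if k=='blue':
            v=np.polyfit(q[:,0],q[:,1],1);print('lever angle',np.arctan(v[0]))
for k in('red','blue'):
    P,e=tri(S,ct['scene',k].mean(0),T,ct['top',k].mean(0));print(k,loc_(P),e)
for l in((23,15),(23,15)): print('target',o+R@(np.array(l)/1000))
for x,y,z in((50,-75,64),(50,8,64),(44,-75,64),(56,-75,64)):
    w=o+R@(np.array([x,y])/1000);print((x,y,z),S.proj([*w,z/1000]).round(1),T.proj([*w,z/1000]).round(1))
E
python3 fit.py
```

```text
yaw 165.53364549156186 o [0.50715838 0.08518388] res mm [[1.7, 0.6], [2.4, -0.6], [-1.1, -2.9], [-0.1, 2.2], [-0.2, -0.2], [-1.1, -1.3], [-1.6, 2.2]]
scene yellow x 26.9 41.32913385826771 54.2 y -72.6 5.8
scene red x 85.0 90.08529411764707 95.0 y -110.3 -84.7
scene blue x 4.7 33.973913043478255 70.2 y 21.0 43.1
lever angle 0.3368832296970937
top yellow x 47.1 53.1844262295082 58.7 y -72.8 6.6
top red x 90.8 93.56818181818181 96.7 y -111.5 -85.8
top blue x 2.7 37.9972972972973 78.5 y 17.7 42.7
lever angle 0.3218786149038534
red [ 93.2 -98.9  28. ] 0.0030279979198231553
blue [37.3 30.7 59.9] 0.0022374671935509664
target [0.48114044 0.07640512]
target [0.48114044 0.07640512]
(50, -75, 64) [379. 199.] [251.5 195.7]
(50, 8, 64) [345.2 195.4] [282.  203.4]
(44, -75, 64) [378.9 201. ] [252.1 193.5]
(56, -75, 64) [379.1 196.9] [250.9 197.9]
```

```bash
python3 -m jog '[[0,0,0,0,0,0.117,0.087],[0,0,0,0,0,0.117,0.087],[0,0,0,0,0,0.117,0.087],[0,0,0,0,0,0.117,0.087],[0,0,0,0,0,0.117,0.087],[0,0,0,0,0,0.117,0.087]]'
```

```text
time_s: 0.6
tool_pos: [0.2836, -0.5845, 0.2219]
tool_rot: [-180.0, 0.0, -14.7]
force: [0.3, -0.8, -0.4]
grip_width: 0.0873
grasp_force: 0.0
```

```bash
python3 -m jog '[[0.002,-0.04,0,0,0,-0.004,0.087],[0.002,-0.041,0,0,0,0,0.087],[0.002,-0.041,0,0,0,0,0.087],[0.002,-0.041,0,0,0,0,0.087],[0.002,-0.041,0,0,0,0,0.087],[0.002,-0.041,0,0,0,0,0.087],[0.002,-0.041,0,0,0,0,0.087],[0.002,-0.041,0,0,0,0,0.087],[0.002,-0.041,0,0,0,0,0.087],[0.002,-0.041,0,0,0,0,0.087],[0.002,-0.041,0,0,0,0,0.087],[0,-0.041,0,0,0,0,0.087]]' && python3 -m jog '[[0,-0.041,0,0,0,0,0.087],[0,-0.041,0,0,0,0,0.087],[0,-0.041,0,0,0,0,0.087],[0,-0.041,0,0,0,0,0.087],[0,-0.02,0,0,0,0,0.087],[0,0,0.03,0,0,0,0.087],[0,0,0.03,0,0,0,0.087],[0,0,0.02,0,0,0,0.087],[0,0,0,0,0,0,0.087]]'
cat > st.py <<'E'
from h import *
import json
o,th=json.load(open('stand.json'));s=env.get_obs();R=np.array([[np.cos(th),-np.sin(th)],[np.sin(th),np.cos(th)]])
print('t',round(s['time_s'],2),'stand mm',(R.T@(s['tool_pos'][:2]-o)*1000).round(1),'z',round(s['tool_pos'][2]*1000,1),'rot',s['tool_rot'].round(2),'F stand',(R.T@s['force'][:2]).round(1),round(s['force'][2],1),'w',round(s['grip_width']*1000,1),s['grasp_force'])
E
python3 st.py
```

```text
time_s: 1.6
tool_pos: [0.425, -0.112, 0.2224]
tool_rot: [180.0, -0.0, -14.1]
force: [0.0, -0.3, -0.6]
grip_width: 0.0871
grasp_force: 0.0
time_s: 2.35
tool_pos: [0.4661, 0.0641, 0.1381]
tool_rot: [179.9, 0.5, -14.1]
force: [-0.1, -0.9, -0.7]
grip_width: 0.087
grasp_force: 0.0
t 2.35 stand mm [34.5 30.7] z 138.1 rot [179.88   0.48 -14.07] F stand [-0.1  0.9] -0.7 w 87.0 0.0
```

```bash
python3 -m jog '[[0.011,-0.016,0,0,0,0.005,0.087],[0,0,0.02,0,0,0,0.087],[0,0,0,0,0,0,0.087],[0,0,0,0,0,0,0.087],[0,0,0,0,0,0,0.087]]'; python3 st.py; python3 - <<'E'
from h import *
for n,(x0,y0) in (('scene',(290,150)),('top',(215,140))):
    c=Cam(n);im=c.read();cv2.imwrite(f'pics/{n}1.png',im)
a,b=cv2.imread('pics/scene1.png')[120:290,270:430],cv2.imread('pics/top1.png')[120:290,210:370]
cv2.imwrite('pics/v1.png',cv2.resize(np.hstack([a,b]),None,fx=2.5,fy=2.5,interpolation=2))
E
```

```text
time_s: 2.77
tool_pos: [0.4846, 0.0769, 0.1235]
tool_rot: [180.0, -0.0, -14.4]
force: [0.1, -0.1, 0.4]
grip_width: 0.087
grasp_force: 0.0
t 2.77 stand mm [19.8 13.7] z 123.5 rot [ 1.7999e+02 -4.0000e-02 -1.4420e+01] F stand [-0.1  0. ] 0.4 w 87.0 0.0
```

View pics/v1.png

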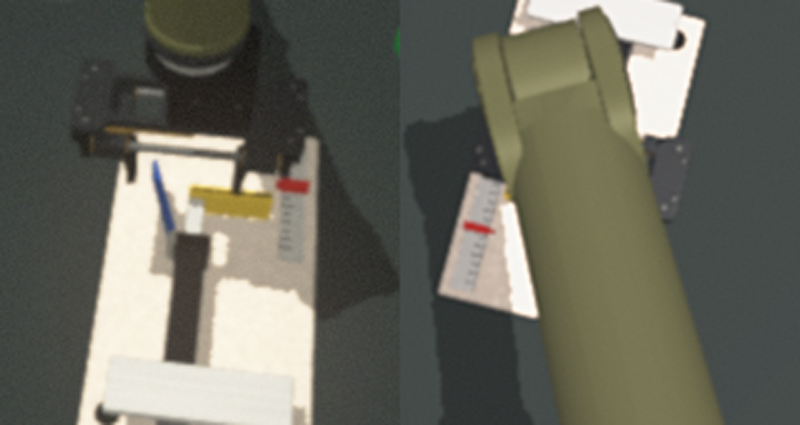

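```bash
python3 -m jog '[[0,0,0.03,0,0,0,0.087],[0,0,0.03,0,0,0,0.087],[0,0,0.015,0,0,0,0.087],[0,0,0.01,0,0,0,0.087],[0,0,0.006,0,0,0,0.087],[0,0,0,0,0,0,0.087],[0,0,0,0,0,0,0.087]]'; python3 st.py; python3 - <<'E'
from h import *
c=Cam('scene');im=c.read();cv2.imwrite('pics/scene2.png',im)
b=Cam('top').read();cv2.imwrite('pics/top2.png',b)
cv2.imwrite('pics/v2.png',cv2.resize(np.hstack([im[130:290,280:430],b[130:290,210:320]]),None,fx=3,fy=3,interpolation=2))
E
```

```text
time_s: 3.45
tool_pos: [0.4851, 0.0773, 0.0324]
tool_rot: [-180.0, -0.1, -14.4]
force: [-0.1, 0.1, -0.3]
grip_width: 0.087
grasp_force: 0.0
t 3.45 stand mm [19.4 13.1] z 32.4 rot [-1.7998e+02 -7.0000e-02 -1.4400e+01] F stand [ 0.2 -0.1] -0.3 w 87.0 0.0
```

View pics/v2.png

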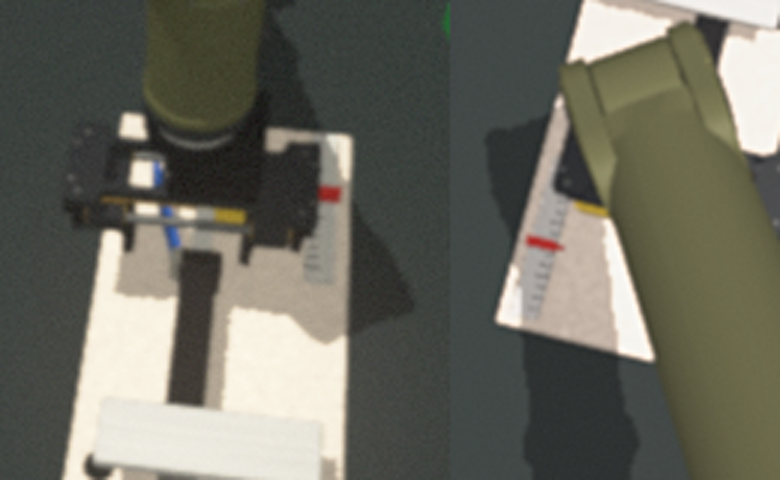

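```bash
python3 -m jog '[[-0.005,0,0.002,0,0,0,0.087],[-0.005,0,0,0,0,0,0.087],[-0.005,0,0,0,0,0,0.087],[-0.005,0,0,0,0,0,0.087],[0,0,0,0,0,0,0.087]]'; python3 st.py;python3 -m jog '[[-0.007,0,0,0,0,0,0.087],[-0.007,0,0,0,0,0,0.087],[-0.007,0,0,0,0,0,0.087],[-0.007,0,0,0,0,0,0.087],[-0.005,0,0,0,0,0,0.087],[0,0,0,0,0,0,0.087],[0,0,0,0,0,0,0.087],[0,0,0,0,0,0,0.087]]'; python3 st.py; python3 - <<'E'
from h import *
c=Cam('scene');im=c.read();cv2.imwrite('pics/scene3.png',im)
b=Cam('top').read();cv2.imwrite('pics/top3.png',b)
cv2.imwrite('pics/v3.png',np.hstack([cv2.resize(im[140:270,280:410],(400,400),interpolation=2),cv2.resize(b[190:240,220:270],(400,400),interpolation=2)]))
E
```

```text
time_s: 3.97
tool_pos: [0.465, 0.0822, 0.0299]
tool_rot: [180.0, -0.1, -14.4]
force: [3.9, -0.0, -2.3]
grip_width: 0.0869
grasp_force: 1.7
t 3.97 stand mm [40.  13.4] z 29.9 rot [ 1.800e+02 -1.200e-01 -1.439e+01] F stand [-3.8 -0.9] -2.3 w 86.9 1.6952429339289665
time_s: 4.63
tool_pos: [0.4341, 0.0901, 0.0301]
tool_rot: [-180.0, -0.1, -14.4]
force: [2.7, -2.7, 3.5]
grip_width: 0.087
grasp_force: 2.2
t 4.63 stand mm [72.  13.5] z 30.1 rot [-1.7998e+02 -1.1000e-01 -1.4420e+01] F stand [-3.3  2. ] 3.5 w 87.0 2.2110643051564693
```

View pics/v3.png

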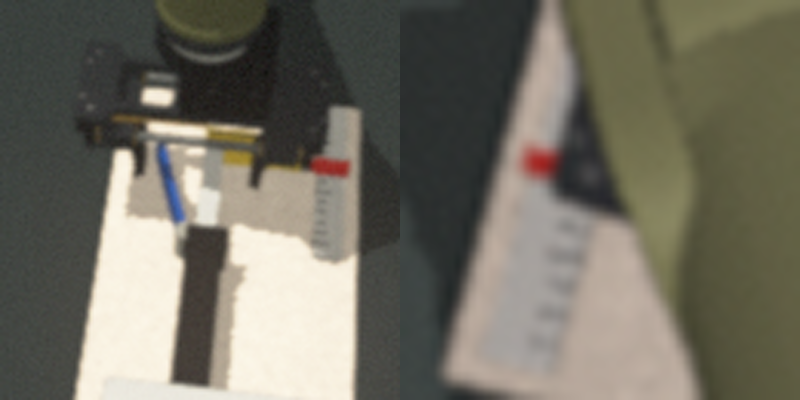

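```bash
cat > prof.py <<'E'
from h import *
import json
o,th=json.load(open('stand.json'));R=np.array([[np.cos(th),-np.sin(th)],[np.sin(th),np.cos(th)]])
def prof(cam,im,ys,z,xs):
    p=np.array([[cam.proj([*(o+R@np.array([x,y])/1000),z/1000]) for x in xs] for y in ys]).astype(np.float32)
    return cv2.remap(im,p[...,0],p[...,1],cv2.INTER_LINEAR).astype(float).mean(0)
if __name__=='__main__':
    for n in('scene','top'):
        c=Cam(n);im=cv2.imread(f'pics/{n}0.png')
        for k,ys,z,xs in(('tab z32',range(-108,-88,2),32,range(78,108)),('bar z64',range(-68,-14,3),64,range(20,66))):
            q=prof(c,im,ys,z,list(xs));print(n,k);print(' '.join(f'{x}:{int(a[2])},{int(a[1])},{int(a[0])}' for x,a in zip(xs,q)))
    c=Cam('scene')
    for f in(0,3):
        q=prof(c,cv2.imread(f'pics/scene{f}.png'),range(-26,-14,2),28,list(range(20,125)));print(f,' '.join(f'{x}:{int(a[2])},{int(a[1])},{int(a[0])}' for x,a in zip(range(20,125),q) if (f==0 and x<95) or (f and x>64)))
E
python3 prof.py
```

```text
scene tab z32
78:215,205,191 79:208,193,180 80:199,176,164 81:187,154,143 82:176,130,120 83:167,108,98 84:163,88,79 85:165,74,65 86:170,64,55 87:179,59,51 88:191,59,50 89:204,61,51 90:215,62,53 91:221,65,56 92:226,69,60 93:228,76,67 94:229,87,78 95:230,102,92 96:229,120,109 97:229,139,128 98:228,160,147 99:227,179,165 100:226,194,180 101:225,205,191 102:224,212,199 103:222,215,202 104:220,216,203 105:220,217,204 106:222,219,207 107:224,221,208
scene bar z64
20:182,168,144 21:184,168,141 22:185,168,137 23:185,168,130 24:185,165,119 25:181,160,105 26:176,154,91 27:172,148,80 28:168,144,70 29:165,141,64 30:164,139,60 31:163,138,58 32:163,138,58 33:163,138,57 34:163,138,57 35:163,138,57 36:163,138,57 37:163,138,57 38:163,139,58 39:164,140,58 40:166,141,58 41:169,143,58 42:175,148,59 43:184,155,60 44:195,165,63 45:206,175,66 46:216,185,68 47:223,192,70 48:225,194,71 49:222,191,71 50:215,184,72 51:206,176,73 52:201,171,78 53:203,175,88 54:211,185,103 55:222,199,122 56:232,213,143 57:239,224,165 58:243,231,185 59:246,235,202 60:247,239,214 61:248,241,221 62:249,242,225 63:249,242,226 64:249
[... 2448 characters left out ...]
5,145 77:177,165,145 78:178,165,146 79:178,165,145 80:178,165,142 81:177,163,138 82:176,161,132 83:174,158,122 84:171,153,109 85:168,149,96 86:166,144,83 87:163,141,71 88:160,137,60 89:159,135,54 90:159,134,52 91:159,134,50 92:158,133,49 93:156,132,50 94:155,131,50 95:152,129,51 96:146,124,53 97:139,120,55 98:131,113,57 99:121,106,60 100:109,98,64 101:99,90,67 102:92,86,70 103:90,86,72 104:88,85,74 105:89,87,74 106:94,90,72 107:100,93,69 108:107,97,66 109:114,101,61 110:121,106,56 111:127,110,51 112:128,110,50 113:127,109,50 114:126,109,51 115:128,111,56 116:135,118,64 117:141,124,73 118:151,133,84 119:161,143,95 120:171,152,106 121:177,158,115 122:170,153,116 123:160,145,115 124:148,135,110
```

```bash
python3 -m jog '[[-0.0025,0,0,0,0,0,0.087],[-0.0025,0,0,0,0,0,0.087],[0,0,0,0,0,0,0.087],[0,0,0,0,0,0,0.087],[0,0,0,0,0,0,0.087]]'; python3 st.py; cat > e.py <<'E'
from prof import *
def cross(xs,v,l,up):
    s=np.asarray(v)-l
    for i in range(len(xs)-1):
        if (s[i]<0<=s[i+1]) if up else (s[i]>0>=s[i+1]): return round(xs[i]+s[i]/(s[i]-s[i+1])*(xs[i+1]-xs[i]),1)
if __name__=='__main__':
    S,T=Cam('scene'),Cam('top');i0,t0=cv2.imread('pics/scene0.png'),cv2.imread('pics/top0.png')
    xs=np.arange(36,70,.5)
    for y in(-65,-50,-35,-20):
        ys=range(y-6,y+7,2);a=prof(S,i0,ys,64,xs);b=prof(T,t0,ys,64,xs);d=lambda q:xs[(xs>=49)&(xs<=56)][np.argmin(q[(xs>=49)&(xs<=56),2])]
        print(y,'scene crease',cross(xs,a[:,2],194,1),'outer',cross(xs,a[:,0],149,1),'line',d(a),'top inner',cross(xs,b[:,0],148,0),'outer',cross(xs[30:],b[30:,0],150,1),'line',d(b))
    xs=np.arange(80,106,.5)
    for y in(-105,-99,-93,-87):
        ys=range(y-2,y+3);a=prof(S,i0,ys,32,xs);b=prof(T,t0,ys,32,xs)
        print(y,'scene crease',cross(xs,a[:,2],196,1),'outer',cross(xs[10:],a[10:,1],140,1),'top',cross(xs,b[:,1],145,0),cross(xs[10:],b[10:,1],145,1))
    xs=np.arange(70,105,.5);im=S.read();cv2.imwrite('pics/scene4.png',im)
    for y in(-26,-20,-15):
      print('leg', [cross(np.arange(x0,x0+30,.5),prof(S,j,range(y-2,y+3),28,np.arange(x0,x0+30,.5))[:,0],98,0) for j,x0 in((i0,38),(im,75))])
E
python3 e.py
```

```text
time_s: 5.15
tool_pos: [0.4288, 0.0917, 0.0298]
tool_rot: [-180.0, -0.1, -14.4]
force: [4.3, -2.1, 3.6]
grip_width: 0.0871
grasp_force: 2.5
t 5.15 stand mm [77.5 13.3] z 29.8 rot [-1.7998e+02 -5.0000e-02 -1.4410e+01] F stand [-4.7  0.9] 3.6 w 87.1 2.5035101920366287
-65 scene crease 44.1 outer 56.4 line 52.0 top inner 47.0 outer 60.6 line 52.0
-50 scene crease 43.7 outer 56.1 line 52.5 top inner 47.0 outer 60.7 line 51.5
-35 scene crease 43.9 outer 56.3 line 52.5 top inner 46.9 outer 60.9 line 51.5
-20 scene crease 43.8 outer 56.2 line 52.0 top inner 46.4 outer 59.9 line 52.0
-105 scene crease 88.2 outer 96.9 top 89.4 97.9
-99 scene crease 88.0 outer 96.9 top 89.7 97.9
-93 scene crease 88.7 outer 97.2 top 89.5 97.8
-87 scene crease 89.8 outer 96.1 top 90.2 97.4
leg [np.float64(48.4), np.float64(90.5)]
leg [np.float64(48.1), np.float64(90.6)]
leg [np.float64(48.9), np.float64(90.1)]
```

```bash
python3 -m jog '[[0.0006,-0.004,0,0,0,0,0.087],[0,-0.004,0,0,0,0,0.08],[0,0,0,0,0,0,0.07],[0,0,0,0,0,0,0.06],[0,0,0,0,0,0,0.05],[0,0,0,0,0,0,0.045],[0,0,0,0,0,0,0.045],[0,0,0,0,0,0,0.045]]' 12; python3 st.py; cat > leg.py <<'E'
from e import *
import sys
S=Cam('scene');im=S.read();f=sys.argv[1];cv2.imwrite(f'pics/scene{f}.png',im);t=Cam('top').read();i0=cv2.imread('pics/scene0.png')
for y in(-38,-32,-26,-20,-15):
  print('leg',y,[cross(np.arange(x0,x0+30,.5),prof(S,j,range(y-2,y+3),28,np.arange(x0,x0+30,.5))[:,0],98,0) for j,x0 in((i0,38),(im,75))])
cv2.imwrite(f'pics/v{f}.png',cv2.resize(im[130:260,290:420],(600,600),interpolation=2))
E
python3 leg.py 5
```

```text
time_s: 5.87
tool_pos: [0.4306, 0.0995, 0.0295]
tool_rot: [-180.0, 0.0, -14.4]
force: [4.5, 1.5, -0.2]
grip_width: 0.0495
grasp_force: 2.8
t 5.87 stand mm [77.7  5.2] z 29.5 rot [-179.99    0.    -14.37] F stand [-4.  -2.6] -0.2 w 49.5 2.801890538448788
leg -38 [np.float64(47.9), np.float64(90.3)]
leg -32 [np.float64(49.1), np.float64(87.1)]
leg -26 [np.float64(48.4), None]
leg -20 [np.float64(48.1), np.float64(88.4)]
leg -15 [np.float64(48.9), np.float64(90.2)]
```

View pics/v5.png

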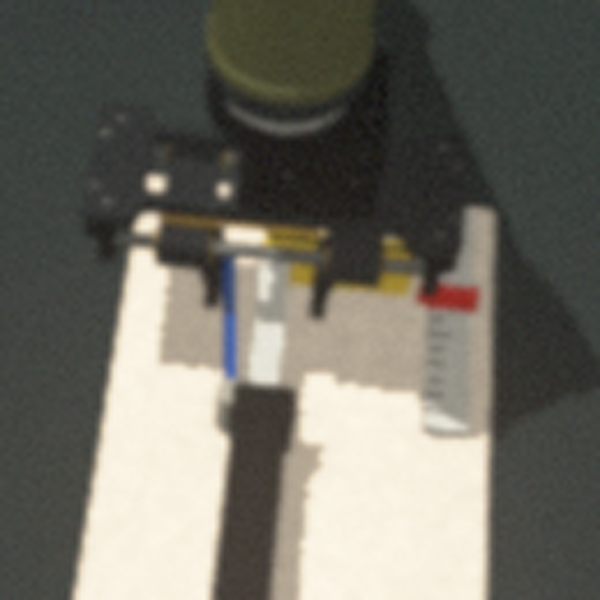

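```bash
sed -i 's/(-38,-32,-26,-20,-15)/(-60,-55,-50,-46,-38,-15)/' leg.py; python3 leg.py 6
```

```text
leg -60 [np.float64(49.4), np.float64(90.4)]
leg -55 [np.float64(49.3), np.float64(90.8)]
leg -50 [np.float64(48.2), np.float64(90.6)]
leg -46 [np.float64(48.2), np.float64(90.6)]
leg -38 [np.float64(47.9), np.float64(90.3)]
leg -15 [np.float64(48.9), np.float64(89.8)]
```

```bash
python3 -m jog '[[0.0003,0,0,0,0,0,0.04],[0,0,0,0,0,0,0.035],[0,0,0,0,0,0,0.031],[0,0,0,0,0,0,0.031],[0,0,0,0,0,0,0.031],[0,0,0,0,0,0,0.031]]' 12; python3 st.py; python3 leg.py 7
```

```text
time_s: 6.57
tool_pos: [0.4311, 0.0993, 0.0296]
tool_rot: [-180.0, -0.0, -14.4]
force: [4.2, 1.6, -0.2]
grip_width: 0.0317
grasp_force: 2.9
t 6.57 stand mm [77.1  5.3] z 29.6 rot [-1.7999e+02 -2.0000e-02 -1.4380e+01] F stand [-3.6 -2.6] -0.2 w 31.7 2.8769730074418476
leg -60 [np.float64(49.4), np.float64(89.7)]
leg -55 [np.float64(49.3), np.float64(90.1)]
leg -50 [np.float64(48.2), np.float64(90.1)]
leg -46 [np.float64(48.2), np.float64(90.1)]
leg -38 [np.float64(47.9), np.float64(89.8)]
leg -15 [np.float64(48.9), None]
```

```bash
python3 -m jog '[[0,0,0,0,0,0,0.029],[0,0,0,0,0,0,0.027],[0,0,0,0,0,0,0.022],[0,0,0,0,0,0,0.018],[0,0,0,0,0,0,0.018],[0,0,0,0,0,0,0.018],[0,0,0,0,0,0,0.018],[0,0,0,0,0,0,0.018]]' 20; python3 st.py; python3 leg.py 8
```

```text
time_s: 7.33
tool_pos: [0.4308, 0.0982, 0.0295]
tool_rot: [179.9, 0.0, -14.4]
force: [3.9, -3.6, 3.6]
grip_width: 0.026
grasp_force: 21.4
t 7.33 stand mm [77.2  6.5] z 29.5 rot [ 1.7991e+02  2.0000e-02 -1.4420e+01] F stand [-4.7  2.5] 3.6 w 26.0 21.412800319958478
leg -60 [np.float64(49.4), np.float64(89.7)]
leg -55 [np.float64(49.3), np.float64(90.0)]
leg -50 [np.float64(48.2), np.float64(90.3)]
leg -46 [np.float64(48.2), np.float64(90.4)]
leg -38 [np.float64(47.9), np.float64(89.7)]
leg -15 [np.float64(48.9), None]
```

View pics/v8.png

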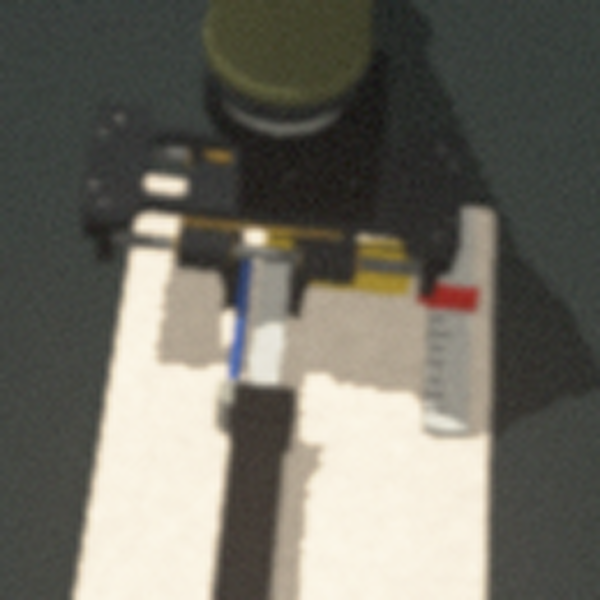

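```bash
python3 -m jog '[[0,0,0,0,0,0,0.018],[0,0,0,0,0,0,0.018],[0,0,0,0,0,0,0.018],[0,0,0,0,0,0,0.018],[0,0,0,0,0,0,0.018],[0,0,0,0,0,0,0.018]]' >/dev/null; python3 st.py; python3 leg.py 9; python3 - <<'E'
from e import *
S=Cam('scene');xs=np.arange(80,106,.5)
for f in(0,9):
    im=cv2.imread(f'pics/scene{f}.png');print([(cross(xs,a[:,1],130,0),cross(xs[10:],a[10:,1],130,1)) for y in(-105,-99,-93) for a in[prof(S,im,range(y-2,y+3),32,xs)]])
print(env.sign_off())
E
```

```text
t 7.93 stand mm [77.2  6.4] z 29.5 rot [ 1.7991e+02  1.0000e-02 -1.4420e+01] F stand [-4.9  2.7] 3.0 w 26.0 21.411832901649177
leg -60 [np.float64(49.4), np.float64(89.6)]
leg -55 [np.float64(49.3), np.float64(90.0)]
leg -50 [np.float64(48.2), np.float64(90.3)]
leg -46 [np.float64(48.2), np.float64(90.4)]
leg -38 [np.float64(47.9), np.float64(89.9)]
leg -15 [np.float64(48.9), None]
[(np.float64(82.0), np.float64(96.4)), (np.float64(82.2), np.float64(96.4)), (np.float64(82.1), np.float64(96.7))]
[(None, np.float64(100.0)), (np.float64(103.2), np.float64(101.5)), (None, None)]
the job is handed in; nothing more can be done
None
```

The job is handed in at about 8 s: the leg is drawn out to about 41.4 mm, my estimate of the mark (good to about 1 mm), and the blue lever is closed, with the fingers holding both at about 21 N. My last check that the red tab had not moved gave no usable reading (gripper shadow), but no part of the hand was steered near it.

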